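# Count two seeds into the tray with the cranked seed counter

### The arm

A 6-joint arm with a two-finger parallel gripper is mounted at the origin on the work surface. World frame = base frame: x ahead of the robot, y to its left, z up, the work surface at z = 0. Lengths are in m, angles in rad, forces in N, time in s.
With the tool pointing down it reaches from about 0.3 to 0.75 m from the base axis. Payload 8.5 kg.
Tool frame: the origin (TCP) lies midway between the tips of the shut fingers; the grasp point (between the pads) lies 19 mm behind it (r.grip_point_offset is the z of the grasp point in the tool frame, in m); z points along the fingers, y is the line along which they close (so a half turn about z gives the same grasp; the last joint's range is limited). The gripper opens to 88 mm and grips with 3 to 60 N. Pads are 18 mm wide; open, the fingers measure 123 mm over their backs; the gripper's body (75 mm by 187 mm) begins 45 mm behind the grasp point.
Start: joints at [1.12, 0.381, 1.297, -0, 1.464, -0.215], TCP at [0.128, 0.535, 0.239] pointing down, gripper open.
Joint ranges: [-3.11, 3.11], [-0.89, 2.33], [0.22, 2.48], [-1.42, 4.56], [0.17, 2.85], [-2.88, 2.88]. Speed limits (rad/s): [2.39, 2.39, 3.14, 3.14, 3.14, 3.14].

### API

Orientations are given as a unit quaternion [x, y, z, w].
In Python, from cell import get_state, eyes, sign_off, r gives the robot as it stands.
- The arm moves only by the tool step_arm, never from a script. Its argument "commands" is a list of rows, each an object of numbers: "jaw": the finger opening in m, from 0 to 0.0881; "dx", "dy", "dz": the shift along the tool's x, y, z in m; "rx", "ry", "rz": the turn, a rotation vector about the tool's x, y, z in degrees. A call has 1 to 12 rows; each row shifts and turns the commanded pose from where the row before left it, along the tool's axes as they then stand; what a row does not reach is not made up. A row lasts 1/8 s, in which the tool goes at most 62.5 mm and 10.7 degrees, less where a joint would pass 70% of its speed; a pose out of reach is approached as far as the arm can. A call with a gripper value outside its range is refused whole. The fingers move at their own pace and stop on an object; "squeeze" is the grip in N (left out, the last holds). Time passes only in rows, so rows that do not move let the fingers close. It gives the time, the measured TCP pose, the force, the opening and the grip force at its end, in the units of the state.
- get_state(): the state, without advancing time (a new reading comes with each control period).
- eyes.snapshot(name): name is "scene" or "top" or "wrist"; returns a dict with "color" (420x560x3 uint8, red, green, blue), "fx", "fy", "cx", "cy" (pixels), "position" and "rotation" of the camera in the world. Camera axes: x right, y up, looking along -z (the intrinsics and any distortion apply to the point x, -y, -z); pixel columns grow to the right and rows downward; lengths in m; the calibration is good to about 2 mm. A picture is of the moment at which its call begins. There is no depth.
- sign_off(): hands the job in; it is judged then, once.
The state is a dict: "clock": time; "joint_pos": joint angles; "qvel": joint speeds; "joint_torque": joint torques, N m; "tcp_pos": TCP position; "ee_rot": TCP orientation; "contact_force": force on the tool from outside, world axes, zero at the start; "torque": the same for the moment, N m; "grip_width": finger opening in m; "finger_force": force on a finger pad.
Only numpy, scipy, OpenCV 4.12 (cv2) and the standard library are available. Lean on these libraries where they do the work, as an engineer would, in place of code of your own. Each camera call takes 0.05 s, during which the arm holds its last target. There are 200 camera calls.

### The job

Take the blue tray out of the wooden pigeonhole and slide it under the seed counter, orange pull outwards, until it is fully home against the stop. Then crank the counter exactly two full turns, the handle going over the top away from the robot, at a steady pace of no more than about one turn a second and without letting the red weight run away past its heavy point, so that two seeds lie in the tray and two stay in the counter. Leave the handle at rest at the top, and leave the magnifier, the jar and the brush where they are.

Things in the scene. Friction and masses are not known exactly. Their poses are not given: they have to be found in the camera images.
- seeder: Seed counter fixed to the table: white/aluminium, blue bearing block, yellow rotor, clear vertical seed tube (46 mm across its collars, top 258 mm up) over the origin. Origin: middle of its foot on the table. y axis = rotor axis: tray bay opens on +y, crank is on -y; x points roughly away from the robot. Each full crank turn drops one seed through the deck at the origin into the tray
- bay_mouth (a point): Fixed point on the counter (its y = +74 mm, height 20 mm), axes as the counter's: mouth of the tunnel for the tray. It runs along y: legs 50 mm high, inner faces 34 mm either side of the middle, flared over the first 27 mm; roof 50 mm up. Above it the machine, 175 mm high, reaches out to y = +46 mm, so a tray held by its middle cannot go home
- tray_home (a point): Fixed point on the counter (its y = +30 mm, height 20 mm), axes as the counter's: the tray's centre is within about 2 mm of it when the tray's front end meets the stop plate (face at the counter's y = -47 mm)
- tray_center (a point): Centre of the blue plastic tray, half-way up (20 mm). Open box 150 mm long (x), 58 mm wide (y), 40 mm high, walls 4 mm, 0.16 kg, loose, with an orange pull on its +x end. It starts flat in the pigeonhole, +x end inwards; when home, its x axis points along the counter's +y axis
- tray_pull (a point): Grip point of the tray's orange pull, an upright block 14 mm wide (tray's y), reaching from 75 to 104 mm from the tray's centre along +x and from 8 to 42 mm above the tray's underside; this point is 90 mm from the centre, 30 mm above the underside, axes as the tray's
- cubby: Wooden pigeonhole fixed to the table, 84 mm deep (x), 100 mm wide, 76 mm high, open only on its -x face (80 mm wide, 66 mm high). Origin: middle of its underside; mouth face at x = -42 mm. The tray's pull and last 40 mm of box are inside under the roof, the rest stands out in front: draw it out about 85 mm along -x before lifting it
- crank (a joint): Crank angle in rad: about 0 at the start (handle up), growing as the handle goes over the top to the counter's +x, 6.283 a turn, no stops. A red weight opposite the handle pulls it back to handle-up: at worst 0.25 N m (4 N at the handle) a quarter turn on; past handle-down it pulls on as much and runs away unless held. Let go within 0.3 rad of handle-up it swings softly to rest
- crank_axis (a point): Fixed point on the crank's axis (132 mm above the table, the counter's y = -125 mm), axes as the counter's: centre of the circle, 65 mm in radius, on which the middle of the handle travels in the counter's x-z plane
- handle_grip (a point): Middle of the black crank handle, a sleeve 25 mm in diameter, 94 mm long, parallel to the counter's y axis, spinning freely on its pin (hold it fast and keep the hand upright while cranking). Crank web 54 mm from here towards the counter's +y, seed tube 106 mm. The orientation of this point means nothing
- seed1_center (a point): round brown waxy seed, 28 mm in diameter, 14 g; the point is its centre. Lowest of four stacked in the counter: it lies in the rotor's pocket and comes out first
- seed2_center (a point): round brown waxy seed, 28 mm in diameter, 14 g; the point is its centre. Second from below, in the clear tube; comes out second
- seed3_center (a point): round brown waxy seed, 28 mm in diameter, 14 g; the point is its centre. Third from below, in the clear tube; must stay in the counter
- seed4_center (a point): round brown waxy seed, 28 mm in diameter, 14 g; the point is its centre. Top one in the clear tube; must stay in the counter
- magnifier: Bystander: black magnifying glass lying flat, rim 94 mm across, 14 mm thick, origin in the middle of the rim's underside; handle of 100 mm along its -x
- jar: Bystander: amber jar with white cap, 68 mm across, 95 mm high, standing; origin at its underside
- brush: Bystander: wooden brush lying on the table along its x axis, origin about its middle at the underside

How it is judged:
By the outcome, as a careful person would: the job done as asked, in the order asked, and still so for the second after the job is handed in, with the robot touching nothing.
It also fails if it takes over 72 s, if anything falls off the work surface, if the arm or the gripper's body presses on something with over 40 N, if the wrist force passes 120 N, or if a joint passes its speed limit or range.

## Working session

There is one attempt and no reset: what is moved stays moved. The work goes in short steps, Python scripts to look and compute and a tool call to move; the robot and the scene stay as the last step left them, time stands still between calls to the robot, and variables do not carry over. Pictures are saved under pics/ and viewed, at most 10 in all, crops included, and the job is handed in when it is done.

Besides the shell and the picture viewer there is one more tool, called after ">>>" as a command line: name --argument value ..., lists and objects as JSON in quotes. step_arm: Moves the arm, as the interface text tells. Its arguments: {"type":"object","properties":{"commands":{"type":"array","items":{"type":"object","properties":{"jaw":{"type":"number"},"dx":{"type":"number"},"dy":{"type":"number"},"dz":{"type":"number"},"rx":{"type":"number"},"ry":{"type":"number"},"rz":{"type":"number"}}}},"squeeze":{"type":"number"}},"required":["commands"]}

```bash
mkdir -p pics; ls; cat > h.py <<'E'
import numpy as np, cv2
from scipy.spatial.transform import Rotation as R
from cell import get_state, eyes, sign_off, r
def snap(n,f):
    s=eyes.snapshot(n); cv2.imwrite('pics/'+f,s['color'][:,:,::-1]); np.save('pics/'+f+'.npy',s,allow_pickle=True); return s
def load(f): return np.load('pics/'+f+'.npy',allow_pickle=True).item()
def rot(s):
    q=np.array(s['rotation']); return q if q.shape==(3,3) else R.from_quat(q).as_matrix()
def px2w(s,u,v,z):
    d=rot(s)@np.array([(u-s['cx'])/s['fx'],-(v-s['cy'])/s['fy'],-1.])
    p=np.array(s['position']); return p+d*(z-p[2])/d[2]
def w2px(s,p):
    c=rot(s).T@(np.array(p)-np.array(s['position'])); return np.array([s['cx']+s['fx']*c[0]/-c[2], s['cy']-s['fy']*c[1]/-c[2]])
E
python3 - <<'E'
from h import *
for n in ['scene','top']:
    s=snap(n,n+'0.png'); print({k:v for k,v in s.items() if k!='color'})
print(get_state(), r.grip_point_offset)
a=cv2.imread('pics/top0.png');cv2.imwrite('pics/x.png',a)
E
```

```text
pics
{'fx': 378.98062853286655, 'fy': 378.98062853286655, 'cx': 274.66743175987045, 'cy': 212.17386746646474, 'position': array([ 1.43764946, -0.03786807,  0.69175838]), 'rotation': array([0.34552547, 0.34036557, 0.60570466, 0.63078149])}
{'fx': 388.7552971222326, 'fy': 388.7552971222326, 'cx': 280.77423353424206, 'cy': 214.81563546004503, 'position': array([ 0.5026398 , -0.02106654,  1.16788754]), 'rotation': array([-0.03428626,  0.04897167,  0.70994153, -0.70171878])}
{'clock': 0.1, 'joint_pos': array([ 1.11970376e+00,  3.81108280e-01,  1.29815588e+00, -1.06545398e-05,
        1.46362597e+00, -2.15283844e-01]), 'qvel': array([-0.00045045, -0.00317103, -0.00159094,  0.00023497,  0.00111223,
       -0.00223789]), 'joint_torque': array([ 2.45791845e-03, -4.38647425e+01, -2.24908966e+01,  7.13652349e-02,
        3.41822184e-02, -6.70639224e-05]), 'tcp_pos': array([0.12837684, 0.53454139, 0.23822026]), 'ee_rot': array([ 1.17630782e-01,  9.93057188e-01, -6.14790366e-04, -2.07168869e-04]), 'contact_force': array([ 0.44199011, -0.69557432, -0.20769894]), 'torque': array([0.01884058, 0.02370167, 0.0115715 ]), 'finger_force': 0.0, 'grip_width': 0.0882157709493771} -0.0187
```

View pics/top0.png

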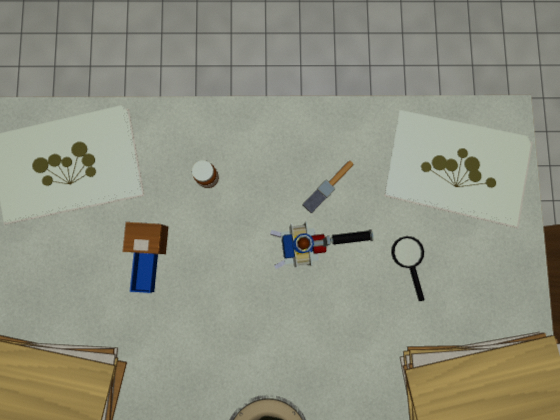

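View pics/scene0.png

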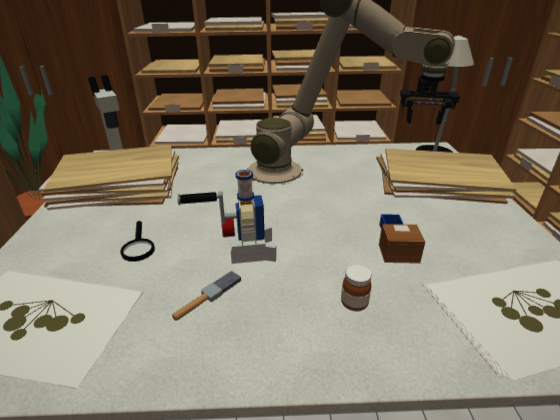

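The top view shows the tray/pigeonhole at about (145,255), the counter at (303,243) with its crank handle at (350,237), jar (204,172), brush (328,187) and magnifier (408,252). The scene view agrees with this. I'll zoom the top view for precise pixels.

```bash
python3 - <<'E'
from h import *
a=cv2.imread('pics/top0.png')
def c(u,v,w,h,k): return cv2.resize(a[v:v+h,u:u+w],None,fx=k,fy=k,interpolation=cv2.INTER_CUBIC)
A=c(110,210,70,90,6); B=c(260,210,60,90,6);B=c(262,210,63,90,6)
cv2.imwrite('pics/z1.png',np.hstack([A,c(262,210,62,90,6)]))
s=load('top0.png')
print(px2w(s,268,410,0),px2w(s,303,243,.25),w2px(s,[.128,.535,.24]),rot(s).round(3))
# dark handle region & blue tray mask
hsv=cv2.cvtColor(a,cv2.COLOR_BGR2HSV)
def rect(m,box):
    M=np.zeros_like(m);u,v,w,h=box;M[v:v+h,u:u+w]=m[v:v+h,u:u+w]
    pts=np.argwhere(M)[:,::-1].astype(np.float32); return cv2.minAreaRect(pts),len(pts)
print('handle',rect(hsv[:,:,2]<60,(331,225,45,25)))
blue=((hsv[:,:,0]>105)&(hsv[:,:,0]<130)&(hsv[:,:,1]>120))
print('tray',rect(blue,(120,240,50,60)))
wood=((hsv[:,:,0]<20)&(hsv[:,:,1]>120))
print('cubby',rect(wood,(115,215,60,45)))
E
```

```text
[ 0.08020454 -0.00259408  0.        ] [ 0.54364693 -0.09247778  0.25      ] [ 24.84032363 433.57838409] [[-0.013  0.993 -0.117]
 [-1.    -0.01   0.021]
 [ 0.02   0.118  0.993]]
handle (((351.5154113769531, 237.12310791015625), (9.054535865783691, 38.69883346557617), 82.87498474121094), 349)
tray (((143.4010467529297, 272.5226745605469), (23.88840103149414, 39.36448669433594), 5.5275397300720215), 922)
cubby (((145.17478942871094, 237.87832641601562), (43.03779220581055, 29.401399612426758), 3.814074993133545), 1063)
```

View pics/z1.png

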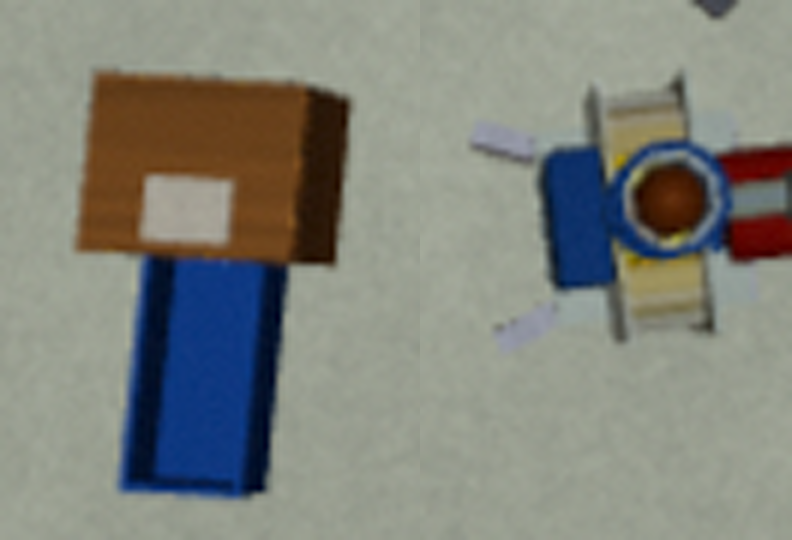

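The zoom shows the cubby roof corners at (125.8,222), (161.3,224.2), (158.7,253.7), (123,251.7); the tray's left rim runs (134.2,253)→(130.3,291.7); the tube top is centred at (304,243).

```bash
python3 - <<'E'
from h import *
s=load('top0.png')
P=lambda u,v,z: px2w(s,u,v,z)[:2]
TL,TR,BR,BL=[P(u,v,.076) for u,v in [(125.8,222),(161.3,224.2),(158.7,253.7),(123,251.7)]]
print('cubby',(TL+TR+BR+BL)/4, np.linalg.norm(TL-TR),np.linalg.norm(TR-BR))
d=(TL-BL)+(TR-BR); print('yaw x',np.degrees(np.arctan2(d[1],d[0])))
w=TL+BL-TR-BR;print('yaw from y',np.degrees(np.arctan2(w[1],w[0]))-90)
a=P(134.2,253,.04);b=P(130.3,291.7,.04);e=P(151.2,292.3,.04)
print('tray left rim',a,b,np.degrees(np.arctan2(*(a-b)[::-1])),'near end',np.linalg.norm(b-e),e)
t=P(304,243,.258);print('tube',t)
h0=P(351.5,237.1,.197);print('handle',h0, np.linalg.norm(h0-t),np.degrees(np.arctan2(*(t-h0)[::-1])))
def z1(u,v): return 262+(u-420)/6,210+v/6
# rotor plates at top: corners long edges
for n,p in dict(bl1=(548,150),bl2=(560,287),fl1=(470,130),fl2=(500,345),p1=(593,90),p2=(620,338),q1=(682,75),q2=(710,330)).items(): print(n,z1(*p),P(*z1(*p),.175),P(*z1(*p),.05))
sc=load('scene0.png')
for n,p in dict(tube=[*t,.258],h=[*h0,.197],hA=[*h0,.210]).items(): print(n,w2px(sc,p))
E
```

```text
cubby [0.57115762 0.34274123] 0.09922044857018869 0.08241552509855142
yaw x -3.535645463748016
yaw from y -4.060230723205734
tray left rim [0.53018486 0.37630681] [0.42111292 0.38387   ] -3.9666166443635325 near end 0.05893916444440388 [0.41859124 0.32498481]
tube [ 0.54326159 -0.09419846]
handle [ 0.55933219 -0.2186632 ] 0.12549795656720594 97.35719210642873
bl1 (283.3333333333333, 235.0) [ 0.5680182  -0.04836037] [ 0.57624904 -0.05179653]
bl2 (285.3333333333333, 257.8333333333333) [ 0.50992651 -0.05265135] [ 0.51084387 -0.05662774]
fl1 (270.3333333333333, 231.66666666666666) [ 0.57693358 -0.01521518] [ 0.58628682 -0.01447852]
fl2 (275.3333333333333, 267.5) [ 0.48593092 -0.02698631] [ 0.48382735 -0.02773158]
p1 (290.8333333333333, 225.0) [ 0.59347366 -0.0679583 ] [ 0.60490923 -0.07386176]
p2 (295.3333333333333, 266.3333333333333) [ 0.48819383 -0.07770116] [ 0.48637515 -0.0848312 ]
q1 (305.6666666666667, 222.5) [ 0.59950295 -0.10620331] [ 0.61169758 -0.11692164]
q2 (310.3333333333333, 265.0) [ 0.49104821 -0.11585398] [ 0.48958888 -0.12778729]
tube [242.98303068 172.38801883]
h [196.91892987 197.07843626]
hA [196.32782743 192.77670805]
```

>>> step_arm --commands '[{"dx":-0.047,"dy":-0.0124,"jaw":0.088},{"dx":-0.047,"dy":-0.0124},{"dx":-0.047,"dy":-0.0124},{"dx":-0.047,"dy":-0.0124},{"dx":-0.047,"dy":-0.0124},{"dx":-0.047,"dy":-0.0124},{"dx":-0.047,"dy":-0.0124},{"dx":-0.046,"dy":-0.0122},{"rz":10.65},{"rz":10.65},{"rz":10.65},{"rz":10.65}]'

```text
validation failed for argument at $.co...
```

>>> step_arm --commands '[{"rz":10.65},{"rz":10.65},{"rz":10.65},{"rz":10.65},{"rz":10.65},{"rz":10.65},{"rz":10.65},{"rz":10.65},{"rz":10.65},{"rz":10.65},{"rz":10.65},{"rz":10.65}]'

```text
validation failed for argument at $.co...
```

```bash
cat >> h.py <<'E'
def pose():
    st=get_state(); M=R.from_quat(st['ee_rot']).as_matrix(); return st,M
def to(x,y,z,yaw=None):
    "tool-frame shift to world TCP target, and rz for tool-y world yaw (deg)"
    st,M=pose(); d=M.T@(np.array([x,y,z])-st['tcp_pos'])
    cy=np.degrees(np.arctan2(M[1,1],M[0,1]))
    print('t',st['clock'],'tcp',st['tcp_pos'].round(4),'yaw',cy.round(2),'tilt',M[:,2].round(4),'F',st['contact_force'].round(1),'w',st['grip_width'],'d(mm)',(d*1e3).round(1), 'rz',None if yaw is None else -((yaw-cy+180)%360-180))
E
python3 - <<'E'
from h import *
s=snap('wrist','w1.png')
to(.470,.351,.04,-93.9)
t=np.array([.4947,.3492]);
u=np.array([np.cos(np.radians(-3.9)),np.sin(np.radians(-3.9))]);v=np.array([-u[1],u[0]])
im=s['color'][:,:,::-1].copy()
for a in(-.075,.035):
  for b in (-.029,.029):
    q=w2px(s,[*(t+a*u+b*v),.04]);print(q.round(1));cv2.circle(im,tuple(int(k) for k in q.round()),3,(0,0,255),1)
cv2.imwrite('pics/w1m.png',im); print(get_state()['joint_pos'].round(2))
E
```

```text
t 0.15 tcp [0.1284 0.5346 0.2383] yaw 76.49 tilt [-5.e-04 -1.e-03 -1.e+00] F [-0.   0.4  0.1] w 0.08814827903928919 d(mm) [-375.1  -98.5  198.3] rz 170.3920808465028
[173.9 449.7]
[219.6 443.7]
[194.7 513.4]
[237.5 508.2]
[ 1.12  0.38  1.3   0.    1.46 -0.22]
```

View pics/w1m.png

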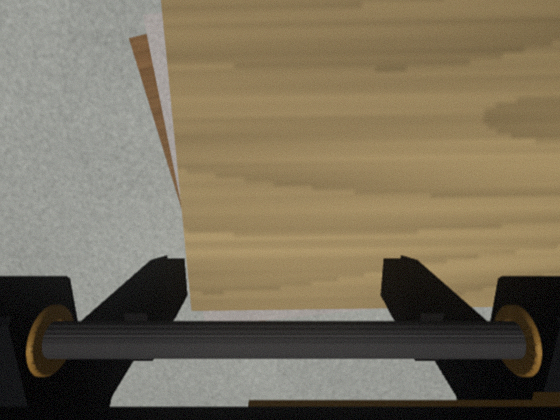

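The move was refused, so the picture shows only the stack under the gripper at its start pose. I'll send full rows.

>>> step_arm --commands '[{"dx":-0.047,"dy":-0.0124,"dz":0,"rx":0,"ry":0,"rz":0,"jaw":0.088},{"dx":-0.047,"dy":-0.0124,"dz":0,"rx":0,"ry":0,"rz":0,"jaw":0.088},{"dx":-0.047,"dy":-0.0124,"dz":0,"rx":0,"ry":0,"rz":0,"jaw":0.088},{"dx":-0.047,"dy":-0.0124,"dz":0,"rx":0,"ry":0,"rz":0,"jaw":0.088},{"dx":-0.047,"dy":-0.0124,"dz":0,"rx":0,"ry":0,"rz":0,"jaw":0.088},{"dx":-0.047,"dy":-0.0124,"dz":0,"rx":0,"ry":0,"rz":0,"jaw":0.088},{"dx":-0.047,"dy":-0.0124,"dz":0,"rx":0,"ry":0,"rz":0,"jaw":0.088},{"dx":-0.046,"dy":-0.0122,"dz":0,"rx":0,"ry":0,"rz":0,"jaw":0.088}]'

```text
clock: 1.15
tcp_pos: [0.4712, 0.3499, 0.2385]
ee_rot: [0.118, 0.993, -0.0, -0.0]
contact_force: [0.4, -0.5, -0.7]
grip_width: 0.0881
finger_force: 0.0
```

>>> step_arm --commands '[{"rz":10.65,"jaw":0.088},{"rz":10.65,"jaw":0.088},{"rz":10.65,"jaw":0.088},{"rz":10.65,"jaw":0.088},{"rz":10.65,"jaw":0.088},{"rz":10.65,"jaw":0.088},{"rz":10.65,"jaw":0.088},{"rz":10.65,"jaw":0.088},{"rz":10.65,"jaw":0.088},{"rz":10.65,"jaw":0.088},{"rz":10.65,"jaw":0.088},{"rz":10.65,"jaw":0.088}]'

```text
validation failed for argument at $.co...
```

All fields are needed in each row.

>>> step_arm --commands '[{"dx":0,"dy":0,"dz":0,"rx":0,"ry":0,"rz":10.65,"jaw":0.088},{"dx":0,"dy":0,"dz":0,"rx":0,"ry":0,"rz":10.65,"jaw":0.088},{"dx":0,"dy":0,"dz":0,"rx":0,"ry":0,"rz":10.65,"jaw":0.088},{"dx":0,"dy":0,"dz":0,"rx":0,"ry":0,"rz":10.65,"jaw":0.088},{"dx":0,"dy":0,"dz":0,"rx":0,"ry":0,"rz":10.65,"jaw":0.088},{"dx":0,"dy":0,"dz":0,"rx":0,"ry":0,"rz":10.65,"jaw":0.088},{"dx":0,"dy":0,"dz":0,"rx":0,"ry":0,"rz":10.65,"jaw":0.088},{"dx":0,"dy":0,"dz":0,"rx":0,"ry":0,"rz":10.65,"jaw":0.088},{"dx":0,"dy":0,"dz":0,"rx":0,"ry":0,"rz":10.65,"jaw":0.088},{"dx":0,"dy":0,"dz":0,"rx":0,"ry":0,"rz":10.65,"jaw":0.088},{"dx":0,"dy":0,"dz":0,"rx":0,"ry":0,"rz":10.65,"jaw":0.088},{"dx":0,"dy":0,"dz":0,"rx":0,"ry":0,"rz":10.65,"jaw":0.088}]'

```text
clock: 2.65
tcp_pos: [0.4699, 0.3509, 0.2384]
ee_rot: [0.945, 0.328, -0.0, 0.0]
contact_force: [0.3, -0.8, -0.6]
grip_width: 0.088
finger_force: 0.0
```

>>> step_arm --commands '[{"dx":0,"dy":0,"dz":0,"rx":0,"ry":0,"rz":10.65,"jaw":0.088},{"dx":0,"dy":0,"dz":0,"rx":0,"ry":0,"rz":10.65,"jaw":0.088},{"dx":0,"dy":0,"dz":0,"rx":0,"ry":0,"rz":10.65,"jaw":0.088},{"dx":0,"dy":0,"dz":0,"rx":0,"ry":0,"rz":10.65,"jaw":0.088},{"dx":0,"dy":0,"dz":0,"rx":0,"ry":0,"rz":0,"jaw":0.088}]'

```text
clock: 3.28
tcp_pos: [0.4699, 0.3509, 0.2385]
ee_rot: [0.999, -0.033, -0.0, 0.0]
contact_force: [0.5, 0.2, 0.3]
grip_width: 0.0879
finger_force: 0.0
```

```bash
python3 - <<'E'
from h import *
s=snap('wrist','w2.png')
to(.470,.351,.006,-93.9)
t=np.array([.4947,.3492]);
u=np.array([np.cos(np.radians(-3.9)),np.sin(np.radians(-3.9))]);v=np.array([-u[1],u[0]])
im=s['color'][:,:,::-1].copy()
for a in(-.075,.035):
  for b in (-.029,.029):
    q=w2px(s,[*(t+a*u+b*v),.04]);print(q.round(1));cv2.circle(im,tuple(int(k) for k in q.round()),3,(0,0,255),1)
cv2.imwrite('pics/w2m.png',im); print(get_state()['joint_pos'].round(2))
E
```

```text
t 3.325 tcp [0.4699 0.3509 0.2385] yaw -93.68 tilt [-4.e-04 -2.e-04 -1.e+00] F [ 0.1  0.6 -0.2] w 0.08815234385655109 d(mm) [ 2.000e-01 -2.000e-01  2.325e+02] rz 0.21535466621804744
[312.2 234.7]
[255.5 234.6]
[315.1 123.8]
[253.2 123.6]
[0.44 0.45 1.19 0.   1.5  2.07]
```

View pics/w2m.png

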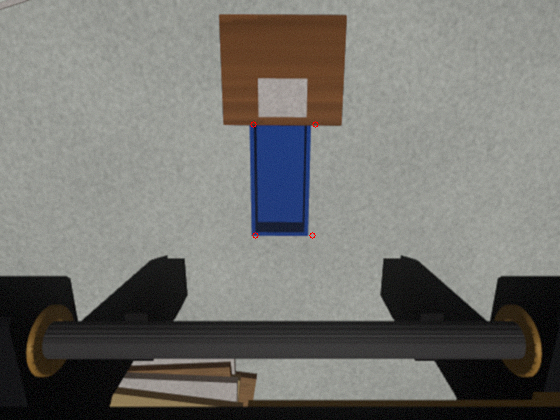

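The tray's rim is at (252,235)–(308,235) at the front and (250,124)–(310,124) at the mouth, about 3 mm to the left (+y) of my prediction. That's well within the jaw margin, so I'll descend and grip.

>>> step_arm --commands '[{"dx":0,"dy":-0.0025,"dz":0.05,"rx":0,"ry":0,"rz":0.2,"jaw":0.088},{"dx":0,"dy":0,"dz":0.05,"rx":0,"ry":0,"rz":0,"jaw":0.088},{"dx":0,"dy":0,"dz":0.05,"rx":0,"ry":0,"rz":0,"jaw":0.088},{"dx":0,"dy":0,"dz":0.04,"rx":0,"ry":0,"rz":0,"jaw":0.088},{"dx":0,"dy":0,"dz":0.025,"rx":0,"ry":0,"rz":0,"jaw":0.088},{"dx":0,"dy":0,"dz":0.015,"rx":0,"ry":0,"rz":0,"jaw":0.088},{"dx":0,"dy":0,"dz":0,"rx":0,"ry":0,"rz":0,"jaw":0.05},{"dx":0,"dy":0,"dz":0,"rx":0,"ry":0,"rz":0,"jaw":0.05},{"dx":0,"dy":0,"dz":0,"rx":0,"ry":0,"rz":0,"jaw":0.05},{"dx":0,"dy":0,"dz":0,"rx":0,"ry":0,"rz":0,"jaw":0.05}]' --squeeze 20

```text
clock: 4.58
tcp_pos: [0.4706, 0.3536, 0.0097]
ee_rot: [0.999, -0.036, 0.001, -0.0]
contact_force: [-0.9, 0.1, 4.7]
grip_width: 0.0576
finger_force: 20.0
```

>>> step_arm --commands '[{"dx":-0.015,"dy":0,"dz":0,"rx":0,"ry":0,"rz":0,"jaw":0.05},{"dx":-0.02,"dy":0,"dz":0,"rx":0,"ry":0,"rz":0,"jaw":0.05},{"dx":-0.02,"dy":0,"dz":0,"rx":0,"ry":0,"rz":0,"jaw":0.05},{"dx":-0.02,"dy":0,"dz":0,"rx":0,"ry":0,"rz":0,"jaw":0.05},{"dx":-0.02,"dy":0,"dz":0,"rx":0,"ry":0,"rz":0,"jaw":0.05},{"dx":0,"dy":0,"dz":0,"rx":0,"ry":0,"rz":0,"jaw":0.05},{"dx":0,"dy":0,"dz":-0.02,"rx":0,"ry":0,"rz":0,"jaw":0.05},{"dx":0,"dy":0,"dz":-0.03,"rx":0,"ry":0,"rz":0,"jaw":0.05},{"dx":0,"dy":0,"dz":-0.04,"rx":0,"ry":0,"rz":0,"jaw":0.05},{"dx":0,"dy":0,"dz":-0.02,"rx":0,"ry":0,"rz":0,"jaw":0.05}]' --squeeze 30

```text
clock: 5.82
tcp_pos: [0.3746, 0.3603, 0.1203]
ee_rot: [0.999, -0.036, 0.0, -0.0]
contact_force: [-0.4, 0.3, -1.7]
grip_width: 0.0579
finger_force: 30.0
```

>>> step_arm --commands '[{"dx":0.02,"dy":0.031,"dz":0,"rx":0,"ry":0,"rz":0,"jaw":0.05},{"dx":0.0265,"dy":0.041,"dz":0,"rx":0,"ry":0,"rz":0,"jaw":0.05},{"dx":0.0265,"dy":0.041,"dz":0,"rx":0,"ry":0,"rz":0,"jaw":0.05},{"dx":0.0265,"dy":0.041,"dz":0,"rx":0,"ry":0,"rz":0,"jaw":0.05},{"dx":0.0265,"dy":0.041,"dz":0,"rx":0,"ry":0,"rz":0,"jaw":0.05},{"dx":0.02,"dy":0.031,"dz":0,"rx":0,"ry":0,"rz":0,"jaw":0.05},{"dx":0.0135,"dy":0.02,"dz":0,"rx":0,"ry":0,"rz":0,"jaw":0.05},{"dx":0,"dy":0,"dz":0,"rx":0,"ry":0,"rz":-6,"jaw":0.05},{"dx":0,"dy":0,"dz":0,"rx":0,"ry":0,"rz":-10,"jaw":0.05},{"dx":0,"dy":0,"dz":0,"rx":0,"ry":0,"rz":-10,"jaw":0.05},{"dx":0,"dy":0,"dz":0,"rx":0,"ry":0,"rz":-10,"jaw":0.05},{"dx":0,"dy":0,"dz":0,"rx":0,"ry":0,"rz":-10,"jaw":0.05}]'

```text
clock: 7.32
tcp_pos: [0.5156, 0.1039, 0.1183]
ee_rot: [0.933, 0.36, -0.001, -0.0]
contact_force: [-0.4, -0.0, -1.3]
grip_width: 0.0575
finger_force: 30.0
```

>>> step_arm --commands '[{"dx":0,"dy":0,"dz":0,"rx":0,"ry":0,"rz":-10,"jaw":0.05},{"dx":0,"dy":0,"dz":0,"rx":0,"ry":0,"rz":-10,"jaw":0.05},{"dx":0,"dy":0,"dz":0,"rx":0,"ry":0,"rz":-10,"jaw":0.05},{"dx":0,"dy":0,"dz":0,"rx":0,"ry":0,"rz":-10,"jaw":0.05},{"dx":0,"dy":0,"dz":0,"rx":0,"ry":0,"rz":-10,"jaw":0.05},{"dx":0,"dy":0,"dz":0,"rx":0,"ry":0,"rz":-5.5,"jaw":0.05},{"dx":0,"dy":0,"dz":0,"rx":0,"ry":0,"rz":0,"jaw":0.05}]'

```text
clock: 8.2
tcp_pos: [0.5159, 0.1038, 0.1184]
ee_rot: [0.66, 0.751, -0.0, -0.001]
contact_force: [0.8, -0.2, -1.1]
grip_width: 0.0579
finger_force: 30.0
```

```bash
python3 - <<'E'
from h import *
s=snap('top','top1.png');snap('wrist','w3.png')
to(.5433-.129*.150,-.0942+.9917*.150,.0105,7.4)
a=s['color'][:,:,::-1]
b=cv2.imread('pics/w3.png')
c=cv2.resize(a[150:330,200:380],(400,400),interpolation=cv2.INTER_CUBIC)
cv2.imwrite('pics/v3.png',np.hstack([c,cv2.resize(b,(400,300))[:, :] if 0 else cv2.resize(b,(400,400))]))
E
```

```text
t 8.3 tcp [0.5163 0.1037 0.1185] yaw 7.29 tilt [-7.e-04  0.e+00 -1.e+00] F [-0.2 -0.1 -0.9] w 0.05783034951162694 d(mm) [-49.7   1.5 108. ] rz -0.1145642144305441
```

View pics/v3.png

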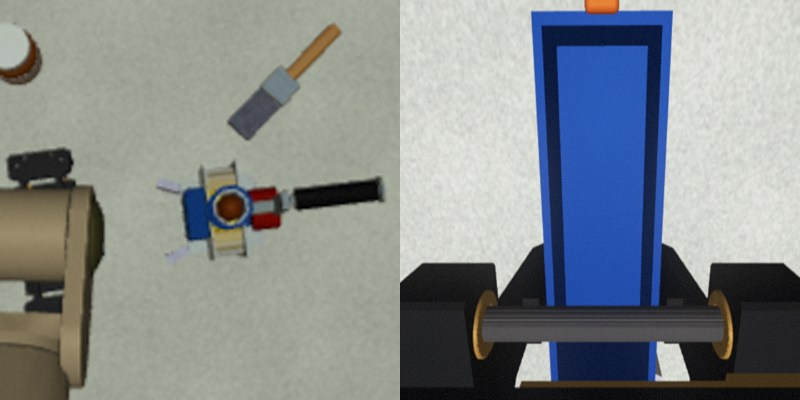

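The tray is square in the jaws with the orange pull outwards (601,5 in the right half), and the counter is undisturbed. I'll lower it in front of the bay and slide it in part way.

>>> step_arm --commands '[{"dx":-0.02,"dy":0.0015,"dz":0,"rx":0,"ry":0,"rz":0,"jaw":0.05},{"dx":-0.03,"dy":0,"dz":0.02,"rx":0,"ry":0,"rz":0,"jaw":0.05},{"dx":0,"dy":0,"dz":0.035,"rx":0,"ry":0,"rz":0,"jaw":0.05},{"dx":0,"dy":0,"dz":0.03,"rx":0,"ry":0,"rz":0,"jaw":0.05},{"dx":0,"dy":0,"dz":0.015,"rx":0,"ry":0,"rz":0,"jaw":0.05},{"dx":0,"dy":0,"dz":0.007,"rx":0,"ry":0,"rz":0,"jaw":0.05},{"dx":0,"dy":0,"dz":0,"rx":0,"ry":0,"rz":0,"jaw":0.05}]'

```text
clock: 9.18
tcp_pos: [0.525, 0.0541, 0.0121]
ee_rot: [0.66, 0.751, 0.0, 0.0]
contact_force: [0.0, -0.1, -1.5]
grip_width: 0.0577
finger_force: 30.0
```

>>> step_arm --commands '[{"dx":-0.01,"dy":0,"dz":0,"rx":0,"ry":0,"rz":0,"jaw":0.05},{"dx":-0.014,"dy":0,"dz":0,"rx":0,"ry":0,"rz":0,"jaw":0.05},{"dx":-0.014,"dy":0,"dz":0,"rx":0,"ry":0,"rz":0,"jaw":0.05},{"dx":-0.01,"dy":0,"dz":0,"rx":0,"ry":0,"rz":0,"jaw":0.05},{"dx":0,"dy":0,"dz":0,"rx":0,"ry":0,"rz":0,"jaw":0.05}]'

```text
clock: 9.8
tcp_pos: [0.5311, 0.0055, 0.0118]
ee_rot: [0.661, 0.751, 0.0, 0.0]
contact_force: [1.2, 0.2, -1.8]
grip_width: 0.0578
finger_force: 30.0
```

```bash
python3 - <<'E'
from h import *
to(.5433-.129*.100,-.0942+.9917*.100,.0105,7.4)
st=get_state();print(st['contact_force'])
s=load('w3.png.npy'[:-4]); a=px2w(s,(601-400)/400*560,12/400*420,.1185+.030)
print('far rim rel TCP along tray',(a[:2]-np.array([.5163,.1037]))@np.array([-.129,.9917]),a)
E
```

```text
t 9.8 tcp [0.5311 0.0055 0.0118] yaw 7.31 tilt [ 1.e-04 -0.e+00 -1.e+00] F [ 1.2  0.2 -1.8] w 0.05784467943470243 d(mm) [-0.4 -0.8  1.3] rz -0.09079457568276439
[ 1.19197527  0.23534935 -1.78159863]
far rim rel TCP along tray 0.09971384848213874 [0.50168287 0.20234701 0.1485    ]
```

>>> step_arm --commands '[{"dx":0,"dy":0,"dz":0.0015,"rx":0,"ry":0,"rz":0,"jaw":0.05},{"dx":0,"dy":0,"dz":0,"rx":0,"ry":0,"rz":0,"jaw":0.088},{"dx":0,"dy":0,"dz":0,"rx":0,"ry":0,"rz":0,"jaw":0.088},{"dx":0,"dy":0,"dz":0,"rx":0,"ry":0,"rz":0,"jaw":0.088},{"dx":0,"dy":0,"dz":-0.03,"rx":0,"ry":0,"rz":0,"jaw":0.088},{"dx":0,"dy":0,"dz":-0.04,"rx":0,"ry":0,"rz":0,"jaw":0.088},{"dx":0.03,"dy":0,"dz":0,"rx":0,"ry":0,"rz":0,"jaw":0.06},{"dx":0.04,"dy":0,"dz":0,"rx":0,"ry":0,"rz":0,"jaw":0.06},{"dx":0.03,"dy":0,"dz":0,"rx":0,"ry":0,"rz":0,"jaw":0.06},{"dx":0.016,"dy":0,"dz":0,"rx":0,"ry":0,"rz":0,"jaw":0.06},{"dx":0,"dy":0,"dz":0,"rx":0,"ry":0,"rz":0,"jaw":0.06}]'

```text
clock: 11.18
tcp_pos: [0.516, 0.1219, 0.0802]
ee_rot: [0.66, 0.752, -0.0, 0.0]
contact_force: [0.3, -1.7, 0.0]
grip_width: 0.06
finger_force: 0.0
```

```bash
python3 - <<'E'
from h import *
s=snap('wrist','w4.png');snap('scene','sc4.png')
to(.5433-.129*.216,-.0942+.9917*.216,.0115,7.4)
a=s['color'][:,:,::-1]; b=cv2.imread('pics/sc4.png')
cv2.imwrite('pics/v4.png',np.hstack([cv2.resize(a,(400,300)),cv2.resize(b[130:280,150:350],(400,300),interpolation=cv2.INTER_CUBIC)]))
E
```

```text
t 11.275 tcp [0.5163 0.1208 0.0802] yaw 7.37 tilt [ 1.e-04 -2.e-04 -1.e+00] F [-0.2  0.8  0.3] w 0.05991225091429334 d(mm) [-0.6 -0.9 68.7] rz -0.02982319036652825
```

View pics/v4.png

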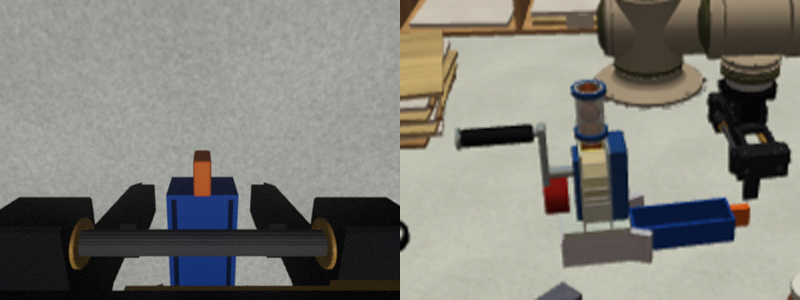

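The pull is centred at (202,165) in the wrist half, and the tray sits straight in the flare. I'll check the offset along the tray.

```bash
python3 - <<'E'
from h import *
s=load('w4.png')
a=s['color'];m=(a[:,:,0].astype(int)>a[:,:,2]+70)
p=np.argwhere(m&(np.add.outer(np.arange(420),np.zeros(560))<290)&(np.abs(np.arange(560)-283)<30)[None]);print(p.min(0),p.max(0))
n=np.array([-.129,.9917]);t=np.array([.5163,.1208])
for row,z in [(p[:,0].min(),.042),(p[:,0].max(),.042),(p[:,0].max(),.008)]:
    w=px2w(s,283,row,z); print(row,z,((w[:2]-t)@n).round(4),((w[:2]-t)@np.array([.9917,.129])).round(4))
E
```

```text
[225 271] [274 294]
225 0.042 0.0143 -0.0016
274 0.042 -0.0147 -0.0015
274 0.008 -0.0309 -0.0015
```

>>> step_arm --commands '[{"dx":0,"dy":-0.0015,"dz":0.03,"rx":0,"ry":0,"rz":0,"jaw":0.06},{"dx":0,"dy":0,"dz":0.028,"rx":0,"ry":0,"rz":0,"jaw":0.06},{"dx":0,"dy":0,"dz":0.01,"rx":0,"ry":0,"rz":0,"jaw":0.06},{"dx":0,"dy":0,"dz":0,"rx":0,"ry":0,"rz":0,"jaw":0.005},{"dx":0,"dy":0,"dz":0,"rx":0,"ry":0,"rz":0,"jaw":0.005},{"dx":0,"dy":0,"dz":0,"rx":0,"ry":0,"rz":0,"jaw":0.005},{"dx":0,"dy":0,"dz":0,"rx":0,"ry":0,"rz":0,"jaw":0.005},{"dx":0,"dy":0,"dz":0,"rx":0,"ry":0,"rz":0,"jaw":0.005}]' --squeeze 15

```text
clock: 12.28
tcp_pos: [0.5147, 0.1213, 0.0125]
ee_rot: [0.66, 0.751, 0.0, 0.0]
contact_force: [0.5, -0.1, 1.1]
grip_width: 0.0139
finger_force: 15.0
```

>>> step_arm --commands '[{"dx":-0.01,"dy":0,"dz":0,"rx":0,"ry":0,"rz":0,"jaw":0.005},{"dx":-0.015,"dy":0,"dz":0,"rx":0,"ry":0,"rz":0,"jaw":0.005},{"dx":-0.015,"dy":0,"dz":0,"rx":0,"ry":0,"rz":0,"jaw":0.005},{"dx":-0.01,"dy":0,"dz":0,"rx":0,"ry":0,"rz":0,"jaw":0.005}]'

```text
clock: 12.78
tcp_pos: [0.5213, 0.0703, 0.0125]
ee_rot: [0.66, 0.751, 0.0, 0.0]
contact_force: [-1.7, 4.9, 5.2]
grip_width: 0.0142
finger_force: 15.0
```

>>> step_arm --commands '[{"dx":-0.012,"dy":0,"dz":0,"rx":0,"ry":0,"rz":0,"jaw":0.005},{"dx":-0.012,"dy":0,"dz":0,"rx":0,"ry":0,"rz":0,"jaw":0.005},{"dx":-0.01,"dy":0,"dz":0,"rx":0,"ry":0,"rz":0,"jaw":0.005},{"dx":-0.005,"dy":0,"dz":0,"rx":0,"ry":0,"rz":0,"jaw":0.005}]'

```text
clock: 13.28
tcp_pos: [0.5262, 0.0317, 0.0125]
ee_rot: [0.661, 0.751, 0.0, 0.0]
contact_force: [-0.2, 4.1, 6.6]
grip_width: 0.0136
finger_force: 15.0
```

>>> step_arm --commands '[{"dx":-0.002,"dy":0,"dz":0,"rx":0,"ry":0,"rz":0,"jaw":0.005},{"dx":-0.002,"dy":0,"dz":0,"rx":0,"ry":0,"rz":0,"jaw":0.005}]'

```text
clock: 13.52
tcp_pos: [0.5266, 0.0281, 0.0125]
ee_rot: [0.66, 0.751, 0.0, 0.0]
contact_force: [-1.6, 5.2, 4.9]
grip_width: 0.0138
finger_force: 15.0
```

>>> step_arm --commands '[{"dx":-0.002,"dy":0,"dz":0,"rx":0,"ry":0,"rz":0,"jaw":0.005},{"dx":-0.002,"dy":0,"dz":0,"rx":0,"ry":0,"rz":0,"jaw":0.005}]'

```text
clock: 13.78
tcp_pos: [0.5269, 0.0254, 0.0125]
ee_rot: [0.661, 0.751, 0.001, -0.001]
contact_force: [0.5, 20.2, 7.3]
grip_width: 0.0139
finger_force: 15.0
```

The force rises to 20 N at counter y ≈ 121 mm (120 expected), so the tray is against the stop. I'll release it and go over to the handle.

>>> step_arm --commands '[{"dx":0,"dy":0,"dz":0,"rx":0,"ry":0,"rz":0,"jaw":0.06},{"dx":0,"dy":0,"dz":0,"rx":0,"ry":0,"rz":0,"jaw":0.06},{"dx":0,"dy":0,"dz":0,"rx":0,"ry":0,"rz":0,"jaw":0.06},{"dx":0,"dy":0,"dz":-0.03,"rx":0,"ry":0,"rz":0,"jaw":0.06},{"dx":0,"dy":0,"dz":-0.05,"rx":0,"ry":0,"rz":0,"jaw":0.06},{"dx":0,"dy":0,"dz":-0.05,"rx":0,"ry":0,"rz":0,"jaw":0.06},{"dx":0,"dy":0,"dz":-0.05,"rx":0,"ry":0,"rz":0,"jaw":0.06},{"dx":0,"dy":0,"dz":-0.05,"rx":0,"ry":0,"rz":0,"jaw":0.06},{"dx":0,"dy":0,"dz":-0.05,"rx":0,"ry":0,"rz":0,"jaw":0.06},{"dx":0,"dy":0,"dz":-0.04,"rx":0,"ry":0,"rz":0,"jaw":0.06}]'

```text
clock: 15.02
tcp_pos: [0.5268, 0.0248, 0.3343]
ee_rot: [0.66, 0.751, 0.0, 0.001]
contact_force: [0.3, -1.1, -0.1]
grip_width: 0.0602
finger_force: 0.0
```

>>> step_arm --commands '[{"dx":-0.03,"dy":0,"dz":0,"rx":0,"ry":0,"rz":0,"jaw":0.06},{"dx":-0.04,"dy":0,"dz":0,"rx":0,"ry":0,"rz":0,"jaw":0.06},{"dx":-0.04,"dy":0,"dz":0,"rx":0,"ry":0,"rz":0,"jaw":0.06},{"dx":-0.04,"dy":0,"dz":0,"rx":0,"ry":0,"rz":0,"jaw":0.06},{"dx":-0.04,"dy":0,"dz":0,"rx":0,"ry":0,"rz":0,"jaw":0.06},{"dx":-0.035,"dy":0,"dz":0,"rx":0,"ry":0,"rz":0,"jaw":0.06},{"dx":-0.021,"dy":0,"dz":0,"rx":0,"ry":0,"rz":0,"jaw":0.06},{"dx":0,"dy":0,"dz":0,"rx":0,"ry":0,"rz":0,"jaw":0.06}]'

```text
clock: 16.02
tcp_pos: [0.5586, -0.2197, 0.3317]
ee_rot: [0.661, 0.751, -0.0, -0.0]
contact_force: [-0.1, 0.2, 0.2]
grip_width: 0.0599
finger_force: 0.0
```

```bash
python3 - <<'E'
from h import *
s=snap('wrist','w5.png');sc=snap('scene','sc5.png')
to(.5594,-.2182,.197-.019,7.4)
a=s['color'][:,:,::-1].copy()
for y in (-.172,-.125,-.078,0):
    q=w2px(s,[.5433-.129*y,-.0942+.9917*y,.258 if y==0 else .197]);print(y,q.round(1)); cv2.circle(a,tuple(int(k) for k in q.round()),3,(0,255,0),1)
b=cv2.imread('pics/sc5.png')
cv2.imwrite('pics/v5.png',np.hstack([cv2.resize(a,(400,300)),cv2.resize(b[130:280,150:350],(400,300),interpolation=cv2.INTER_CUBIC)]))
E
```

```text
t 16.125 tcp [ 0.5586 -0.218   0.3323] yaw 7.42 tilt [-1.e-04  3.e-04 -1.e+00] F [-0.7  0.7  0.1] w 0.05978041738969581 d(mm) [ -0.3   0.8 154.3] rz 0.02090746811896338
-0.172 [286.1 256.7]
-0.125 [286.2 202.9]
-0.078 [286.2 144.1]
0 [287.2   9.4]
```

View pics/v5.png

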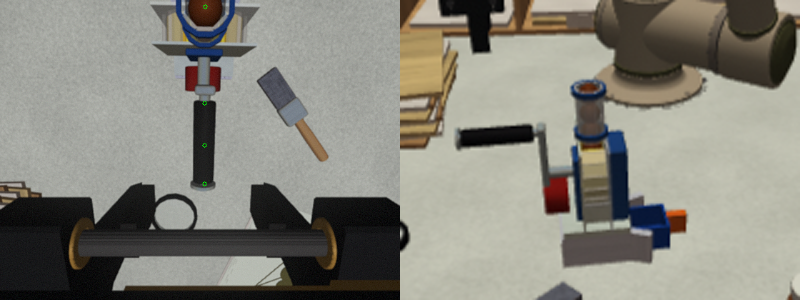

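The predicted handle points (green, column 204, rows 103–184) fall right on the handle; the scene half shows the tray home with its orange pull out. I'll go down and grip the handle.

>>> step_arm --commands '[{"dx":-0.004,"dy":0.001,"dz":0.04,"rx":0,"ry":0,"rz":0,"jaw":0.06},{"dx":0,"dy":0,"dz":0.045,"rx":0,"ry":0,"rz":0,"jaw":0.06},{"dx":0,"dy":0,"dz":0.04,"rx":0,"ry":0,"rz":0,"jaw":0.06},{"dx":0,"dy":0,"dz":0.02,"rx":0,"ry":0,"rz":0,"jaw":0.06},{"dx":0,"dy":0,"dz":0.009,"rx":0,"ry":0,"rz":0,"jaw":0.06},{"dx":0,"dy":0,"dz":0,"rx":0,"ry":0,"rz":0,"jaw":0.02},{"dx":0,"dy":0,"dz":0,"rx":0,"ry":0,"rz":0,"jaw":0.015},{"dx":0,"dy":0,"dz":0,"rx":0,"ry":0,"rz":0,"jaw":0.015},{"dx":0,"dy":0,"dz":0,"rx":0,"ry":0,"rz":0,"jaw":0.015},{"dx":0,"dy":0,"dz":0,"rx":0,"ry":0,"rz":0,"jaw":0.015}]' --squeeze 40

```text
clock: 17.38
tcp_pos: [0.5603, -0.2228, 0.1787]
ee_rot: [0.66, 0.751, 0.0, 0.0]
contact_force: [-0.3, -0.1, 3.1]
grip_width: 0.0232
finger_force: 39.6
```

>>> step_arm --commands '[{"dx":0,"dy":0.0168,"dz":0.0022,"rx":0,"ry":0,"rz":0,"jaw":0.015},{"dx":0,"dy":0.0157,"dz":0.0065,"rx":0,"ry":0,"rz":0,"jaw":0.015}]'

```text
clock: 17.62
tcp_pos: [0.5924, -0.2192, 0.1692]
ee_rot: [0.66, 0.751, -0.001, -0.0]
contact_force: [-5.3, -7.5, -8.1]
grip_width: 0.023
finger_force: 40.1
```

>>> step_arm --commands '[{"dx":0,"dy":0.0135,"dz":0.0103,"rx":0,"ry":0,"rz":0,"jaw":0.015},{"dx":0,"dy":0.0103,"dz":0.0135,"rx":0,"ry":0,"rz":0,"jaw":0.015},{"dx":0,"dy":0.0065,"dz":0.0157,"rx":0,"ry":0,"rz":0,"jaw":0.015},{"dx":0,"dy":0.0022,"dz":0.0168,"rx":0,"ry":0,"rz":0,"jaw":0.015}]'

```text
clock: 18.12
tcp_pos: [0.6231, -0.2159, 0.1121]
ee_rot: [0.66, 0.751, -0.002, -0.001]
contact_force: [-18.5, -8.6, 5.6]
grip_width: 0.0233
finger_force: 39.5
```

>>> step_arm --commands '[{"dx":0,"dy":-0.0032,"dz":0.0168,"rx":0,"ry":0,"rz":0,"jaw":0.015},{"dx":0,"dy":-0.0075,"dz":0.0157,"rx":0,"ry":0,"rz":0,"jaw":0.015},{"dx":0,"dy":-0.0103,"dz":0.0135,"rx":0,"ry":0,"rz":0,"jaw":0.015},{"dx":0,"dy":-0.0135,"dz":0.0103,"rx":0,"ry":0,"rz":0,"jaw":0.015},{"dx":0,"dy":-0.0157,"dz":0.0065,"rx":0,"ry":0,"rz":0,"jaw":0.015},{"dx":0,"dy":-0.0168,"dz":0.0022,"rx":0,"ry":0,"rz":0,"jaw":0.015}]'

```text
clock: 18.88
tcp_pos: [0.5587, -0.223, 0.0485]
ee_rot: [0.66, 0.751, 0.001, 0.001]
contact_force: [0.4, 2.8, 14.7]
grip_width: 0.0228
finger_force: 39.0
```

>>> step_arm --commands '[{"dx":0,"dy":-0.0168,"dz":-0.0027,"rx":0,"ry":0,"rz":0,"jaw":0.015},{"dx":0,"dy":-0.0157,"dz":-0.007,"rx":0,"ry":0,"rz":0,"jaw":0.015},{"dx":0,"dy":-0.0135,"dz":-0.0103,"rx":0,"ry":0,"rz":0,"jaw":0.015},{"dx":0,"dy":-0.0103,"dz":-0.0135,"rx":0,"ry":0,"rz":0,"jaw":0.015},{"dx":0,"dy":-0.0065,"dz":-0.0157,"rx":0,"ry":0,"rz":0,"jaw":0.015},{"dx":0,"dy":-0.0022,"dz":-0.0168,"rx":0,"ry":0,"rz":0,"jaw":0.015}]'

```text
clock: 19.62
tcp_pos: [0.4936, -0.2301, 0.1153]
ee_rot: [0.66, 0.751, 0.001, -0.0]
contact_force: [8.4, 9.5, 1.7]
grip_width: 0.0237
finger_force: 39.7
```

>>> step_arm --commands '[{"dx":0,"dy":0.0022,"dz":-0.0168,"rx":0,"ry":0,"rz":0,"jaw":0.015},{"dx":0,"dy":0.0065,"dz":-0.0157,"rx":0,"ry":0,"rz":0,"jaw":0.015},{"dx":0,"dy":0.0103,"dz":-0.0135,"rx":0,"ry":0,"rz":0,"jaw":0.015},{"dx":0,"dy":0.0135,"dz":-0.0103,"rx":0,"ry":0,"rz":0,"jaw":0.015},{"dx":0,"dy":0.0157,"dz":-0.0065,"rx":0,"ry":0,"rz":0,"jaw":0.015},{"dx":0,"dy":0.0168,"dz":-0.0022,"rx":0,"ry":0,"rz":0,"jaw":0.015}]'

```text
clock: 20.38
tcp_pos: [0.5583, -0.223, 0.179]
ee_rot: [0.66, 0.751, -0.0, -0.0]
contact_force: [0.2, -2.8, -14.5]
grip_width: 0.0231
finger_force: 40.4
```

```bash
python3 - <<'E'
from h import *
to(.5603,-.2228,.1787,7.4)
b=snap('scene','sc6.png')['color'][:,:,::-1]; a=snap('top','top6.png')['color'][:,:,::-1]
cv2.imwrite('pics/v6.png',np.hstack([cv2.resize(b[130:280,150:350],(400,300),interpolation=cv2.INTER_CUBIC),cv2.resize(a[180:300,240:400],(400,300),interpolation=cv2.INTER_CUBIC)]))
E
```

```text
t 20.375 tcp [ 0.5583 -0.223   0.179 ] yaw 7.39 tilt [-8.e-04  2.e-04 -1.e+00] F [  0.2  -2.8 -14.5] w 0.02306610458506632 d(mm) [-0.1  2.   0.3] rz -0.008956466226976545
```

View pics/v6.png

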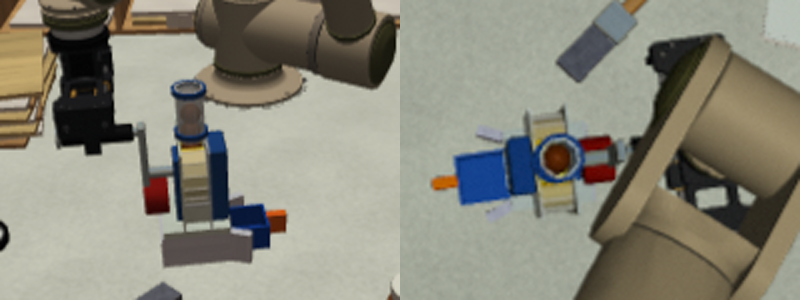

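One turn is done: the handle is back on top, the tray still home, orange pull at (277,220). Now the second turn.

>>> step_arm --commands '[{"dx":0,"dy":0.0168,"dz":0.0022,"rx":0,"ry":0,"rz":0,"jaw":0.015},{"dx":0,"dy":0.0157,"dz":0.0065,"rx":0,"ry":0,"rz":0,"jaw":0.015},{"dx":0,"dy":0.0135,"dz":0.0103,"rx":0,"ry":0,"rz":0,"jaw":0.015},{"dx":0,"dy":0.0103,"dz":0.0135,"rx":0,"ry":0,"rz":0,"jaw":0.015},{"dx":0,"dy":0.0065,"dz":0.0157,"rx":0,"ry":0,"rz":0,"jaw":0.015},{"dx":0,"dy":0.0022,"dz":0.0168,"rx":0,"ry":0,"rz":0,"jaw":0.015},{"dx":0,"dy":-0.0022,"dz":0.0168,"rx":0,"ry":0,"rz":0,"jaw":0.015},{"dx":0,"dy":-0.0065,"dz":0.0157,"rx":0,"ry":0,"rz":0,"jaw":0.015},{"dx":0,"dy":-0.0103,"dz":0.0135,"rx":0,"ry":0,"rz":0,"jaw":0.015},{"dx":0,"dy":-0.0135,"dz":0.0103,"rx":0,"ry":0,"rz":0,"jaw":0.015},{"dx":0,"dy":-0.0157,"dz":0.0065,"rx":0,"ry":0,"rz":0,"jaw":0.015},{"dx":0,"dy":-0.0168,"dz":0.0022,"rx":0,"ry":0,"rz":0,"jaw":0.015}]'

```text
clock: 21.98
tcp_pos: [0.5583, -0.2231, 0.0487]
ee_rot: [0.66, 0.751, 0.0, 0.0]
contact_force: [0.1, 0.9, 6.1]
grip_width: 0.0231
finger_force: 39.5
```

>>> step_arm --commands '[{"dx":0,"dy":-0.0168,"dz":-0.0022,"rx":0,"ry":0,"rz":0,"jaw":0.015},{"dx":0,"dy":-0.0157,"dz":-0.0065,"rx":0,"ry":0,"rz":0,"jaw":0.015},{"dx":0,"dy":-0.0135,"dz":-0.0103,"rx":0,"ry":0,"rz":0,"jaw":0.015},{"dx":0,"dy":-0.0103,"dz":-0.0135,"rx":0,"ry":0,"rz":0,"jaw":0.015},{"dx":0,"dy":-0.0065,"dz":-0.0157,"rx":0,"ry":0,"rz":0,"jaw":0.015},{"dx":0,"dy":-0.0022,"dz":-0.0168,"rx":0,"ry":0,"rz":0,"jaw":0.015},{"dx":0,"dy":0.0022,"dz":-0.0168,"rx":0,"ry":0,"rz":0,"jaw":0.015},{"dx":0,"dy":0.0065,"dz":-0.0157,"rx":0,"ry":0,"rz":0,"jaw":0.015},{"dx":0,"dy":0.0103,"dz":-0.0135,"rx":0,"ry":0,"rz":0,"jaw":0.015},{"dx":0,"dy":0.0135,"dz":-0.0103,"rx":0,"ry":0,"rz":0,"jaw":0.015},{"dx":0,"dy":0.0157,"dz":-0.006,"rx":0,"ry":0,"rz":0,"jaw":0.015},{"dx":0,"dy":0.0168,"dz":-0.0017,"rx":0,"ry":0,"rz":0,"jaw":0.015}]'

```text
clock: 23.48
tcp_pos: [0.5586, -0.223, 0.1789]
ee_rot: [0.66, 0.751, 0.0, 0.001]
contact_force: [-1.3, -1.3, -10.4]
grip_width: 0.0231
finger_force: 40.3
```

>>> step_arm --commands '[{"dx":0,"dy":0,"dz":0,"rx":0,"ry":0,"rz":0,"jaw":0.015},{"dx":0,"dy":0,"dz":0,"rx":0,"ry":0,"rz":0,"jaw":0.015}]'

```text
clock: 23.72
tcp_pos: [0.5578, -0.2231, 0.1788]
ee_rot: [0.66, 0.751, 0.0, 0.0]
contact_force: [-0.4, 1.8, -0.4]
grip_width: 0.0232
finger_force: 39.8
```

>>> step_arm --commands '[{"dx":0,"dy":0,"dz":0,"rx":0,"ry":0,"rz":0,"jaw":0.06},{"dx":0,"dy":0,"dz":0,"rx":0,"ry":0,"rz":0,"jaw":0.06},{"dx":0,"dy":0,"dz":0,"rx":0,"ry":0,"rz":0,"jaw":0.06},{"dx":0,"dy":0,"dz":-0.02,"rx":0,"ry":0,"rz":0,"jaw":0.06},{"dx":0,"dy":0,"dz":-0.04,"rx":0,"ry":0,"rz":0,"jaw":0.06},{"dx":0,"dy":0,"dz":-0.04,"rx":0,"ry":0,"rz":0,"jaw":0.06},{"dx":0,"dy":0,"dz":-0.04,"rx":0,"ry":0,"rz":0,"jaw":0.06},{"dx":0,"dy":0,"dz":0,"rx":0,"ry":0,"rz":0,"jaw":0.06},{"dx":0,"dy":0,"dz":0,"rx":0,"ry":0,"rz":0,"jaw":0.06}]'

```text
clock: 24.85
tcp_pos: [0.5579, -0.2229, 0.3172]
ee_rot: [0.66, 0.751, -0.0, -0.001]
contact_force: [-0.8, 0.3, -0.4]
grip_width: 0.06
finger_force: 0.0
```

```bash
python3 - <<'E'
from h import *
to(.5603,-.2228,.1787,7.4)
b=snap('scene','sc7.png')['color'][:,:,::-1]; a=snap('wrist','w7.png')['color'][:,:,::-1]
f=lambda m,y,h,x,w,W: cv2.resize(m[y:y+h,x:x+w],(W,600),interpolation=cv2.INTER_CUBIC)
cv2.imwrite('pics/v7.png',np.hstack([f(b,160,110,220,80,440), cv2.resize(np.vstack([a[:,100:460],cv2.imread('pics/sc0.png') if 0 else load('scene0.png')['color'][150:290,180:300,::-1].repeat(3,0).repeat(3,1)]),(360,600))]))
E
```

```text
t 24.85 tcp [ 0.5579 -0.2229  0.3172] yaw 7.39 tilt [-1.4e-03  8.0e-04 -1.0e+00] F [-0.8  0.3 -0.4] w 0.05995036984952064 d(mm) [ -0.3   2.5 138.5] rz -0.013331039900975838
```

View pics/v7.png

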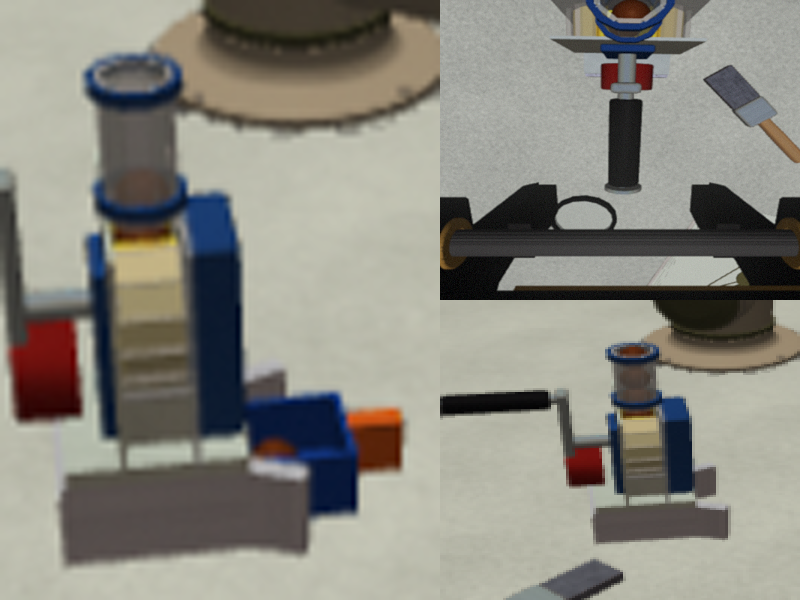

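The handle is up, the tube level has dropped by two seeds (one is left low in the tube at (143,185), one in the pocket), and a seed is visible in the tray at (275,448). One check that the tray hasn't moved, then I hand in.

```bash
python3 - <<'E'
from h import *
c=[]
for f in ['sc5.png','sc7.png']:
    a=load(f)['color'][200:280,230:330].astype(int); m=(a[:,:,0]>150)&(a[:,:,0]>a[:,:,2]+90); c.append(np.argwhere(m).mean(0)); print(c[-1],m.sum())
if np.abs(c[0]-c[1]).max()<.6: print(sign_off())
E
```

```text
[31.36363636 51.3030303 ] 33
[25.54761905 43.85714286] 42
```

```bash
python3 - <<'E'
from h import *
for f in ['sc5.png','sc7.png']:
    a=load(f)['color'][200:280,230:330].astype(int); m=((a[:,:,0]>150)&(a[:,:,0]>a[:,:,2]+90)).astype(np.uint8)
    print(cv2.connectedComponentsWithStats(m)[2:])
E
```

```text
(array([[   0,    0,  100,   80, 7967],
       [  13,    5,    5,    1,    5],
       [  53,   35,   10,    3,   28]], dtype=int32), array([[49.49253169, 39.53370152],
       [15.        ,  5.        ],
       [57.78571429, 36.07142857]]))
(array([[   0,    0,  100,   80, 7958],
       [  11,    4,   11,    2,   14],
       [  53,   35,   10,    3,   28]], dtype=int32), array([[49.52978135, 39.57363659],
       [16.        ,  4.5       ],
       [57.78571429, 36.07142857]]))
```

The pull has not moved at all; the difference came only from the rotor/seed highlight. I'm handing in.

```bash
python3 -c "
from h import *
print(sign_off())"
```

```text
the job is handed in; nothing more can be done
None
```

The job is handed in: the tray is home against the stop with its orange pull outwards, the crank made two full turns at about 3 s each, and the handle rests at the top. I saw one seed in the tray and one left low in the tube; the other tray seed and the one in the pocket I infer from the tube level dropping by two.

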